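# Move dried weighing vessels from the oven tray to the weighing carrier in the same order

### The job

The four dried samples have cooled and are identified only by their order, so carry the weighing vessels over from the bright oven tray to the dark weighing carrier, keeping that order: the vessel next to the tray's handle goes into the ring next to the carrier's handle, and so on down the row to the far end. Stand each one upright and flat on the carrier's floor inside its ring, set it down rather than dropping it, and never let one tip over.

Things in the scene. Friction and masses are not known exactly. Their poses are not given: they have to be found in the camera images.
- tray: Bright metal oven tray, 106 x 286 mm, fixed; the vessels stand on it at the start. Floor 10 mm above the bench, edge 3 mm higher, four wire rings in a row, a bent-wire handle at one end only. Origin: on the bench under the middle of the row, z up. The row lies along y; handle at the +y end (to y = 181 mm, 25 mm high). Ring centres x = 0, y = +99 (first, next to the handle), +33, -33, -99 mm.
- rack: Weighing carrier: dark grey slab, 104 x 284 mm, fixed, left or right of the tray, turned any way round, with four empty bright rings (58 mm inside, 3 mm high) in a row, a handle with black cross grip at one end only. Origin: on the bench under the middle of the row, z up. Floor 10 mm up. Row along y; handle at the +y end (to y = 182, 28 mm high). Ring centres x = 0, y = +99 (first, by the handle), +33, -33, -99 mm.
- crucible: White porcelain crucible with its lid and lid loop, one piece: 40 mm across in the straight band between 23 and 36 mm above its base (grip there), narrowing below to a foot of 23 mm; 48 mm high over the loop. About 50 g. Origin: centre of its underside, z up; round, so its yaw does not matter.
- bottle: Tall clear glass weighing bottle, a 30 mm wide cylinder 48 mm high, under a frosted stopper with a 32 mm flange and a small round knob; 68 mm high in all. Grip the cylinder, 20 to 42 mm above its base. About 50 g. Origin: centre of its underside, z up; round.
- tin: Low round aluminium weighing tin with its lid on, a plain cylinder 42 mm across and 26 mm high. Grip it by its side. About 40 g. Origin: centre of its underside, z up; round.
- flask: Small clear glass conical flask with stopper: 42 mm across at the base, its straight neck 19 mm across between 46 and 62 mm above the base (grip there), a 22 mm wide rim above it, 75 mm high in all. About 50 g. Origin: centre of its underside, z up; round.
- seat_crucible: The wire ring of 58 mm inner diameter, 3 mm high, fixed on the tray's floor, in which the crucible stood at the start (it marks that place for the whole job; the four rings look alike and do not move). Origin: centre of the ring at the level of the tray's floor, 10 mm above the bench; axes as the tray's.
- seat_bottle: The wire ring of 58 mm inner diameter, 3 mm high, fixed on the tray's floor, in which the bottle stood at the start (it marks that place for the whole job; the four rings look alike and do not move). Origin: centre of the ring at the level of the tray's floor, 10 mm above the bench; axes as the tray's.
- seat_tin: The wire ring of 58 mm inner diameter, 3 mm high, fixed on the tray's floor, in which the tin stood at the start (it marks that place for the whole job; the four rings look alike and do not move). Origin: centre of the ring at the level of the tray's floor, 10 mm above the bench; axes as the tray's.
- seat_flask: The wire ring of 58 mm inner diameter, 3 mm high, fixed on the tray's floor, in which the flask stood at the start (it marks that place for the whole job; the four rings look alike and do not move). Origin: centre of the ring at the level of the tray's floor, 10 mm above the bench; axes as the tray's.
Mind the look-alikes: they are no part of the job. What is shaped like the crucible but green is not meant.

How it is judged:
At the end, for the whole second after the job is handed in: Each vessel stands upright (within 3.4 degrees), released and at rest, on the carrier's floor inside a ring (within 17.5 mm of its centre along and across the row); that ring's place counted from the carrier's handle equals the vessel's first place counted from the tray's handle (((y of seat_crucible in the frame of tray between 0.079 and 0.119 m and y of crucible in the frame of rack between 0.0815 and 0.1165 m) or (y of seat_crucible in the frame of tray between 0.013 and 0.053 m and y of crucible in the frame of rack between 0.0155 and 0.0505 m) or (y of seat_crucible in the frame of tray between -0.053 and -0.013 m and y of crucible in the frame of rack between -0.0505 and -0.0155 m) or (y of seat_crucible in the frame of tray between -0.119 and -0.079 m and y of crucible in the frame of rack between -0.1165 and -0.0815 m)) and x of crucible in the frame of rack between -0.0175 and 0.0175 m and z of crucible in the frame of rack between 0.007 and 0.012 m and angle between each of crucible, bottle, tin, flask's own z axis and vertical below 0.06 rad and linear speed of each of crucible, bottle, tin, flask below 0.02 m/s and contact force between the fingers and crucible below 0.1 N and ((y of seat_bottle in the frame of tray between 0.079 and 0.119 m and y of bottle in the frame of rack between 0.0815 and 0.1165 m) or (y of seat_bottle in the frame of tray between 0.013 and 0.053 m and y of bottle in the frame of rack between 0.0155 and 0.0505 m) or (y of seat_bottle in the frame of tray between -0.053 and -0.013 m and y of bottle in the frame of rack between -0.0505 and -0.0155 m) or (y of seat_bottle in the frame of tray between -0.119 and -0.079 m and y of bottle in the frame of rack between -0.1165 and -0.0815 m)) and x of bottle in the frame of rack between -0.0175 and 0.0175 m and z of bottle in the frame of rack between 0.007 and 0.012 m and contact force between the fingers and bottle below 0.1 N and ((y of seat_tin in the frame of tray between 0.079 and 0.119 m and y of tin in the frame of rack between 0.0815 and 0.1165 m) or (y of seat_tin in the frame of tray between 0.013 and 0.053 m and y of tin in the frame of rack between 0.0155 and 0.0505 m) or (y of seat_tin in the frame of tray between -0.053 and -0.013 m and y of tin in the frame of rack between -0.0505 and -0.0155 m) or (y of seat_tin in the frame of tray between -0.119 and -0.079 m and y of tin in the frame of rack between -0.1165 and -0.0815 m)) and x of tin in the frame of rack between -0.0175 and 0.0175 m and z of tin in the frame of rack between 0.007 and 0.012 m and contact force between the fingers and tin below 0.1 N and ((y of seat_flask in the frame of tray between 0.079 and 0.119 m and y of flask in the frame of rack between 0.0815 and 0.1165 m) or (y of seat_flask in the frame of tray between 0.013 and 0.053 m and y of flask in the frame of rack between 0.0155 and 0.0505 m) or (y of seat_flask in the frame of tray between -0.053 and -0.013 m and y of flask in the frame of rack between -0.0505 and -0.0155 m) or (y of seat_flask in the frame of tray between -0.119 and -0.079 m and y of flask in the frame of rack between -0.1165 and -0.0815 m)) and x of flask in the frame of rack between -0.0175 and 0.0175 m and z of flask in the frame of rack between 0.007 and 0.012 m and contact force between the fingers and flask below 0.1 N); the robot touches nothing.
It fails at once if a vessel is tipped over (more than 40 degrees from upright) (angle between any of crucible, bottle, tin, flask's own z axis and vertical above 0.7 rad).
It fails at once if a vessel is dropped: falls or flies free of the fingers at more than 0.6 m/s (a fall of about 2 cm) ((linear speed of crucible above 0.6 m/s and contact force between the fingers and crucible below 0.05 N) or (linear speed of bottle above 0.6 m/s and contact force between the fingers and bottle below 0.05 N) or (linear speed of tin above 0.6 m/s and contact force between the fingers and tin below 0.05 N) or (linear speed of flask above 0.6 m/s and contact force between the fingers and flask below 0.05 N)).
It also fails if it takes over 109 s, if anything falls off the work surface, if the arm or the gripper's body presses on something with over 40 N, if the wrist force passes 120 N, or if a joint passes its speed limit or range.

### The arm

A 7-joint arm with a two-finger parallel gripper is mounted at the origin on the work surface. World frame = base frame: x ahead of the robot, y to its left, z up, the work surface at z = 0. Lengths are in m, angles in rad, forces in N, time in s.
With the tool pointing down it reaches from about 0.4 to 0.85 m from the base axis. Payload 10.4 kg.
Tool frame: the origin (TCP) lies midway between the tips of the shut fingers; the grasp point (between the pads) lies 19 mm behind it (manip.hold_point_z is the distance from the TCP to the grasp point, in m); z points along the fingers, y is the line along which they close (so a half turn about z gives the same grasp; the last joint's range is limited). The gripper opens to 85 mm and grips with 20 to 120 N. Pads are 22 mm wide; open, the fingers measure 114 mm over their backs; the gripper's body (76 mm by 85 mm) begins 54 mm behind the grasp point. The pads swing forward as they close: fully open they stand 13 mm farther back than shut.
Start: joints at [1.283, 0.332, -0.065, 1.46, 0.022, 1.35, -0.088], TCP at [0.164, -0.603, 0.231] pointing down, gripper open.
Joint ranges: [-2.6, 2.6], [-0.5, 2.12], [-1.47, 1.34], [0.16, 2.42], [-1.27, 4.41], [0.06, 2.06], [-2.6, 2.6]. Speed limits (rad/s): [2.22, 2.22, 2.79, 2.79, 3.14, 3.14, 3.14].

### API

Orientations are given as a unit quaternion [x, y, z, w].
In Python, from workcell import manip, eyes, job gives the robot as it stands.
- The arm moves only by the shell command python3 -m crank 'ROWS' [FORCE]. ROWS is JSON, a list that holds one entry, the list of rows, each a list of 7 numbers: the finger opening in cm, from 0 to 8.54, then the shift along the world's x, y, z in cm, then the turn, a rotation vector about the world's x, y, z in degrees. In form: [[[hand, x, y, z, ax, ay, az], ...]]. A call has 1 to 20 rows; each row shifts and turns the commanded pose from where the row before left it; what a row does not reach is not made up. A row lasts 1/8 s, in which the tool goes at most 62.5 mm and 10.7 degrees, less where a joint would pass 70% of its speed; a pose out of reach is approached as far as the arm can. A call with a gripper value outside its range is refused whole. The fingers move at their own pace and stop on an object; FORCE is the grip in N (left out, the last holds). Time passes only in rows, so rows that do not move let the fingers close. It gives the time, the measured TCP pose, the force, the opening and the grip force at its end, in the units of the state.
- manip.get_obs(): the state, without advancing time (a new reading comes with each control period).
- eyes.camera(name): name is "scene" or "top" or "wrist"; returns (picture, depth): 420x560x3 uint8, red, green, blue; 420x560 float32, m along the optical axis (not along the pixel's ray), 0 where there is no reading.
- eyes.camera_params(name): a dict with "fx", "fy", "cx", "cy" (pixels), "dist" ([k1, k2, p1, p2, k3] as OpenCV has them; the pictures are not rectified), "world_from_camera" (4x4, takes a point from camera to world coordinates); the wrist camera has in their place "hand_eye" (4x4, takes a point from camera to tool coordinates, whose origin is the TCP and whose axes are the flange's). Camera axes: x right, y down, z forward; pixel columns grow to the right and rows downward; lengths in m; the calibration is good to about 2 mm. A picture is of the moment at which its call begins: read the wrist's pose just before it. camera_params takes no time and is no camera call.
- job.hand_in(): hands the job in; it is judged then, once.
The state is a dict: "clock": time; "joint_pos": joint angles; "joint_velocities": joint speeds; "tau": joint torques, N m; "position": TCP position; "ee_rot": TCP orientation; "ft_force": force on the tool from outside, world axes, zero at the start; "torque": the same for the moment, N m; "grip_width": opening from 0.0 (shut) to 1.0 (fully open); "grasp_force": force on a finger pad.
Only numpy, scipy, OpenCV 4.12 (cv2) and the standard library are available. Lean on these libraries where they do the work, as an engineer would, in place of code of your own. Each camera call takes 0.05 s, during which the arm holds its last target. There are 200 camera calls.

## Working session

There is one attempt and no reset: what is moved stays moved. The work goes in short steps, Python scripts to look and compute and a shell command to move; the robot and the scene stay as the last step left them, time stands still between calls to the robot, and variables do not carry over. Pictures are saved under pics/ and viewed, at most 14 in all, crops included, and the job is handed in when it is done.

```bash
mkdir -p pics; ls; cat > h.py <<'E'
import numpy as np, cv2, json
from scipy.spatial.transform import Rotation as R
from workcell import manip, eyes, job
def snap(name, fn=None):
    s=manip.get_obs(); im,d=eyes.camera(name); p=eyes.camera_params(name)
    if name=="wrist":
        T=np.eye(4); T[:3,:3]=R.from_quat(s["ee_rot"]).as_matrix(); T[:3,3]=s["position"]
        W=T@np.array(p["hand_eye"])
    else: W=np.array(p["world_from_camera"])
    if fn: cv2.imwrite("pics/"+fn, im[:,:,::-1])
    return im,d,p,W
def plane(uv,p,W,z):
    K=np.array([[p["fx"],0,p["cx"]],[0,p["fy"],p["cy"]],[0,0,1.]])
    n=cv2.undistortPoints(np.array(uv,float).reshape(-1,1,2),K,np.array(p["dist"],float)).reshape(-1,2)
    r=np.c_[n,np.ones(len(n))]@W[:3,:3].T
    o=W[:3,3]; return o+r*((z-o[2])/r[:,2])[:,None]
def pix(P,p,W):
    K=np.array([[p["fx"],0,p["cx"]],[0,p["fy"],p["cy"]],[0,0,1.]])
    C=np.linalg.inv(W); return cv2.projectPoints(np.array(P,float).reshape(-1,1,3),cv2.Rodrigues(C[:3,:3])[0],C[:3,3],K,np.array(p["dist"],float))[0].reshape(-1,2)
E
python3 - <<'E'
from h import *
print(manip.get_obs())
for n in("top","scene"):
    im,d,p,W=snap(n,n+"0.png"); print(n,p["fx"],p["dist"],W.round(3).tolist())
E
```

```text
pics
{'clock': 0.0, 'joint_pos': array([ 1.28340851,  0.33288757, -0.06470173,  1.46096872,  0.02163752,
        1.34991961, -0.0884797 ]), 'joint_velocities': array([ 0.00134589,  0.0001922 ,  0.00085264, -0.00027415,  0.00109908,
       -0.00031736, -0.0001312 ]), 'tau': array([ 1.33077569e-04, -6.25450087e+01,  4.96214046e-02, -3.91615891e+01,
        1.62492902e-02,  9.73666931e-03,  3.42761450e-05]), 'position': array([ 0.1634444 , -0.60284169,  0.23049307]), 'ee_rot': array([ 9.91245031e-01,  1.32033089e-01, -1.50682538e-04, -7.27875481e-04]), 'ft_force': array([ 0.30789624, -0.4718064 ,  0.09153061]), 'torque': array([-0.01115843, -0.01909848, -0.04040289]), 'grasp_force': 0.0, 'grip_width': 0.9998525037310452}
top 525.3819961165588 [-0.06952501  0.          0.          0.          0.        ] [[-0.03, -0.993, 0.114, 0.36], [-1.0, 0.03, -0.001, 0.006], [-0.003, -0.114, -0.993, 1.076], [0.0, 0.0, 0.0, 1.0]]
scene 454.1348511044914 [-0.03425557  0.          0.          0.          0.        ] [[0.516, 0.563, -0.645, 1.18], [0.856, -0.322, 0.404, -0.449], [0.02, -0.761, -0.648, 0.755], [0.0, 0.0, 0.0, 1.0]]
```

View pics/top0.png

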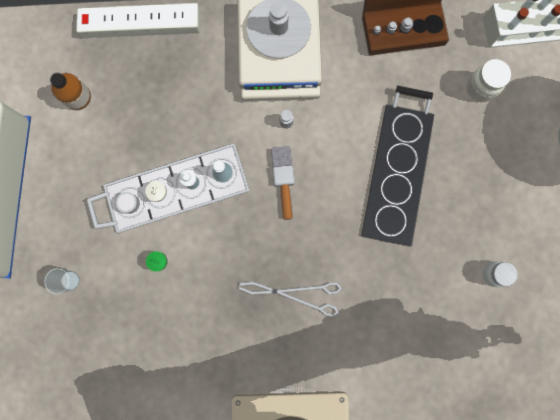

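View pics/scene0.png

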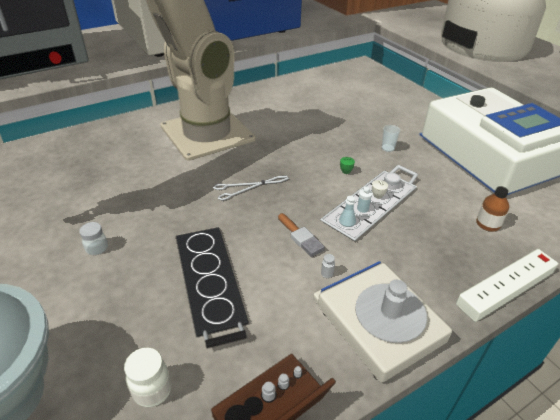

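The top view shows the tray with its handle at the left (100,212). From the handle the order is tin (126,202), crucible (157,191), bottle (189,180), flask (221,172). The carrier's handle is at the top (413,92) and its rings run from (407,128) to (391,220). The green look-alike is at (157,261).

```bash
python3 - <<'E'
from h import *
im,d,p,W=snap("top")
g=cv2.cvtColor(im,cv2.COLOR_RGB2GRAY)
# rack rings: holes / bright in dark slab
sub=g[80:255,350:450]; b=((sub>110)).astype(np.uint8)
cs,h=cv2.findContours(b,cv2.RETR_CCOMP,cv2.CHAIN_APPROX_NONE)
pts=[]
for c,hh in zip(cs,h[0]):
    if hh[3]>=0 and cv2.contourArea(c)>300:
        (x,y),ax,a=cv2.fitEllipse(c); w=plane([[x+350,y+80]],p,W,.0115)[0]; print("rack hole",x+350,y+80,ax,w.round(4)); pts.append(w)
pts=np.array(pts); pts=pts[np.argsort(-pts[:,0])]
print(np.linalg.norm(np.diff(pts,axis=0),axis=1), "yaw dir", (pts[0]-pts[-1])[:2], "mean",pts.mean(0))
# tray blob
hsv=cv2.cvtColor(im,cv2.COLOR_RGB2HSV)
c=cv2.resize(im[135:240,80:255],None,fx=4.5,fy=4.5,interpolation=cv2.INTER_CUBIC)
cv2.imwrite("pics/tray.png",c[:,:,::-1])
for n,(u,v) in dict(tin=(126,202),cru=(157,191),bot=(189,180),fla=(221,172)).items():
    dd=d[v-3:v+4,u-3:u+4]; print(n,np.median(dd), 'world z', [ (W@np.r_[ (u-p['cx'])/p['fx']*np.median(dd),(v-p['cy'])/p['fy']*np.median(dd),np.median(dd),1]).round(4)])
E
```

```text
rack hole 390.4545440673828 220.0811004638672 (28.013578414916992, 28.744964599609375) [ 0.4554 -0.2179  0.0115]
rack hole 396.0978889465332 188.79151153564453 (27.83794403076172, 28.602121353149414) [ 0.5195 -0.2331  0.0115]
rack hole 401.5399589538574 157.89932250976562 (27.480140686035156, 28.26953125) [ 0.5838 -0.2482  0.0115]
rack hole 406.9893226623535 127.52107620239258 (26.734712600708008, 28.145689010620117) [ 0.6481 -0.2635  0.0115]
rack hole 396.9870414733887 176.74745178222656 (59.23535919189453, 171.970458984375) [ 0.5445 -0.2364  0.0115]
rack hole 410.3117256164551 92.63895511627197 (11.891671180725098, 49.61222839355469) [ 0.7236 -0.2755  0.0115]
[0.07638553 0.06611632 0.04101631 0.02523757 0.06591063] yaw dir [ 0.26820969 -0.05750377] mean [ 0.57916955 -0.24576776  0.0115    ]
tin 1.0470396 world z [array([0.5052, 0.3129, 0.0385, 1.    ])]
cru 1.0348325 world z [array([0.5232, 0.2476, 0.0529, 1.    ])]
bot 1.0221298 world z [array([0.5405, 0.1818, 0.0677, 1.    ])]
fla 1.0349122 world z [array([0.5565, 0.1205, 0.0567, 1.    ])]
```

View pics/tray.png

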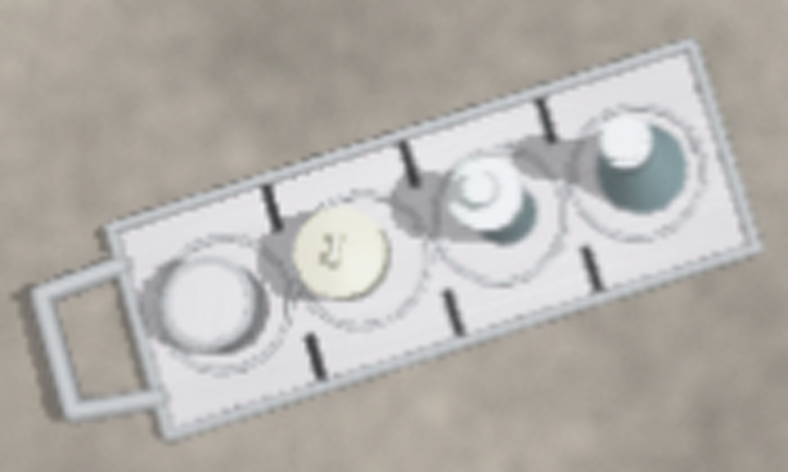

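Rack rings come out at a 66 mm pitch, as they should. Next I move the wrist camera over the tray.

```bash
python3 -m crank '[[[8.5,3.87,3.03,0.1,0,0,4.5],[8.5,3.87,3.03,0.1,0,0,4.5],[8.5,3.87,3.03,0.1,0,0,4.5],[8.5,3.87,3.03,0.1,0,0,4.5],[8.5,3.87,3.03,0.1,0,0,4.5],[8.5,3.87,3.03,0.1,0,0,4.5],[8.5,3.87,3.03,0.1,0,0,4.5],[8.5,3.87,3.03,0.1,0,0,4.5],[8.5,3.87,3.03,0.1,0,0,4.5],[8.5,3.87,3.03,0.1,0,0,4.5],[8.5,-0.2,5.1,0,0,0,4.5],[8.5,-0.2,5.1,0,0,0,4.5],[8.5,-0.2,5.1,0,0,0,4.5],[8.5,-0.2,5.1,0,0,0,4.5],[8.5,-0.2,5.1,0,0,0,4.5],[8.5,-0.2,5.1,0,0,0,4.5],[8.5,-0.2,5.1,0,0,0,4.5],[8.5,-0.2,5.1,0,0,0,4.5],[8.5,-0.2,5.1,0,0,0,4.5],[8.5,-0.2,5.1,0,0,0,4.5]]]' 
python3 -m crank '[[[8.5,0,0,0,0,0,0],[8.5,0,0,0,0,0,0]]]'
python3 - <<'E'
from h import *
s=manip.get_obs(); print(s['clock'],s['joint_pos'].round(2),R.from_quat(s['ee_rot']).as_matrix().round(3).tolist())
im,d,p,W=snap("wrist","w1.png"); print(W.round(3).tolist(),p['fx'])
np.savez("w1.npz",im=im,d=d,W=W)
E
```

```text
clock: 2.65
position: [0.5303, 0.2111, 0.2413]
ee_rot: [0.607, 0.795, -0.0, 0.0]
ft_force: [1.4, -0.2, -0.6]
grip_width: 0.994
grasp_force: 0.0
clock: 2.9
position: [0.5306, 0.2093, 0.241]
ee_rot: [0.608, 0.794, -0.0, -0.0]
ft_force: [0.6, -0.3, 0.5]
grip_width: 0.994
grasp_force: 0.0
2.9 [ 0.22  0.31 -0.82  1.56  0.23  1.37 -0.36] [[-0.261, 0.965, -0.0], [0.965, 0.261, -0.0], [-0.0, -0.001, -1.0]]
[[0.965, 0.25, 0.075, 0.513], [0.261, -0.925, -0.277, 0.28], [-0.0, 0.287, -0.958, 0.384], [0.0, 0.0, 0.0, 1.0]] 368.37803408270395
```

View pics/w1.png

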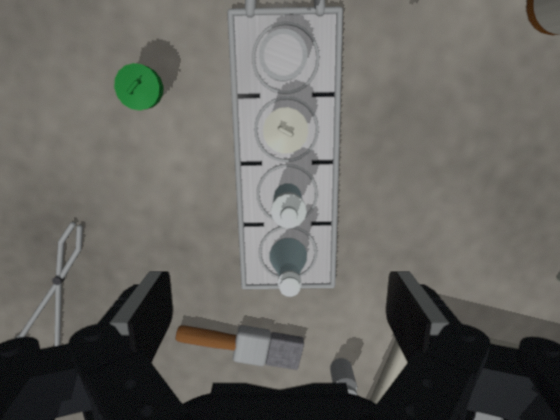

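The wrist view shows the tin (285,58), crucible lid (285,130), bottle flange (290,210) and flask stopper (290,285). The row looks parallel to the approach axis.

```bash
python3 - <<'E'
from h import *
z=np.load("w1.npz"); p=eyes.camera_params("wrist"); W=z['W']; im=z['im']
t=eyes.camera_params("top"); WT=np.array(t["world_from_camera"])
c=lambda x,y:(80+x/4.5,135+y/4.5)
zz=dict(tin=.036,cru=.047,bot=.060,fla=.084)
wp=dict(tin=(285,55),cru=(285,130),bot=(289,210),fla=(289.5,284))
tp=dict(tin=c(208,305),cru=c(342,253),bot=c(485,192),fla=c(626,140))
for k in zz:
    print(k,plane([wp[k]],p,W,zz[k])[0].round(4),plane([tp[k]],t,WT,zz[k])[0].round(4))
# tray corners, top rim z .013
a=plane([c(108,227),c(695,42),c(760,247),c(168,437)],t,WT,.013); print("top corners",a[:,:2].round(4).tolist(),a.mean(0).round(4))
b=plane([(229,10),(344,9),(333,288),(245,289)],p,W,.013); print("wrist",b[:,:2].round(4).tolist(),b.mean(0).round(4))
e=a[0]+a[3]-a[1]-a[2]; print("row ang top",np.degrees(np.arctan2(e[1],e[0])), np.linalg.norm(e)/2)
e=b[0]+b[1]-b[2]-b[3]; print("row ang wrist",np.degrees(np.arctan2(e[1],e[0])), np.linalg.norm(e)/2)
# rack image closer crop of wrist tray
cv2.imwrite("pics/w1c.png",cv2.resize(im[0:310,190:390],None,fx=1.9,fy=1.9,interpolation=cv2.INTER_CUBIC)[:,:,::-1])
E
```

```text
tin [0.5084 0.3172 0.036 ] [0.5041 0.3151 0.036 ]
cru [0.5253 0.2555 0.047 ] [0.5239 0.252  0.047 ]
bot [0.5475 0.1878 0.06  ] [0.5468 0.1859 0.06  ]
fla [0.5643 0.1273 0.084 ] [0.563 0.121 0.084]
top corners [[0.5449, 0.3687], [0.6224, 0.0968], [0.5261, 0.0691], [0.4474, 0.3401]] [0.5352 0.2187 0.013 ]
wrist [[0.4488, 0.3433], [0.5495, 0.3715], [0.625, 0.099], [0.5297, 0.0719]] [0.5382 0.2214 0.013 ]
row ang top 106.05170407000743 0.28249095744436653
row ang wrist 106.05231784230278 0.2829604314835789
```

View pics/w1c.png

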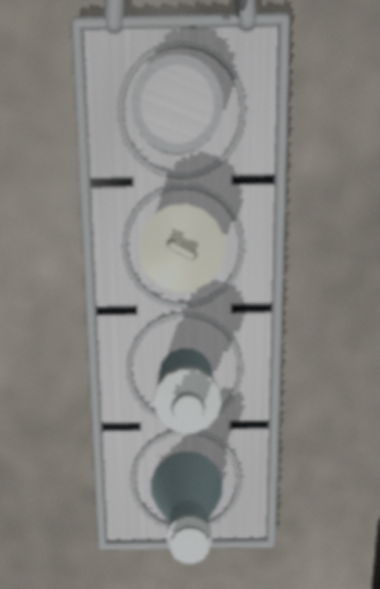

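```bash
python3 -m crank '[[[6.2,-0.9,3.6,0,0,0,0.5],[6.2,-0.9,3.6,0,0,0,0.5],[6.2,-0.8,3.6,0,0,0,0],[6.2,0,0,-4,0,0,0],[6.2,0,0,-4,0,0,0],[6.2,0,0,-4,0,0,0],[6.2,0,0,-4,0,0,0],[6.2,0,0,-2,0,0,0],[6.2,0,0,0,0,0,0],[6.2,0,0,0,0,0,0]]]' 60
python3 - <<'E'
from h import *
im,d,p,W=snap("wrist","w2.png")
print(pix([[.5046,.317,.036],[.505,.3187,.036]],p,W)); s=manip.get_obs(); print(s['position'],s['joint_pos'].round(2))
P=s['position']; print(pix([[P[0],P[1],.036]],p,W))
E
```

```text
clock: 4.2
position: [0.5055, 0.3181, 0.063]
ee_rot: [0.601, 0.799, 0.001, 0.0]
ft_force: [-0.1, -0.3, -0.0]
grip_width: 0.728
grasp_force: 0.0
[[273.36291074 253.04722466]
 [275.06983038 250.22591254]]
[0.5055367  0.31826062 0.06307065] [-0.03  0.54 -0.78  1.69  0.42  1.09 -0.65]
[[275.86224752 251.28547134]]
```

View pics/w2.png

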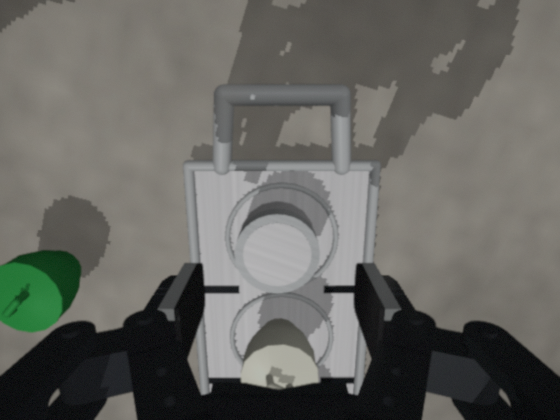

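The tin's top is at (277,254), within 1.5 mm of the predicted point. Going down to grip it.

```bash
python3 -m crank '[[[6.2,0,-0.1,-2,0,0,0],[6.2,0,0,-2,0,0,0],[6.2,0,0,-0.9,0,0,0],[6.2,0,0,0,0,0,0],[3.8,0,0,0,0,0,0],[3.8,0,0,0,0,0,0],[3.8,0,0,0,0,0,0],[3.8,0,0,0,0,0,0],[3.8,0,0,0,0,0,0],[3.8,0,0,0,0,0,0]]]' 40
```

```text
clock: 5.5
position: [0.505, 0.3172, 0.0131]
ee_rot: [0.601, 0.8, 0.001, 0.0]
ft_force: [-0.0, -0.1, 6.1]
grip_width: 0.477
grasp_force: 40.6
```

```bash
python3 -m crank '[[[3.8,0,0,1.5,0,0,0],[3.8,0,0,3,0,0,0],[3.8,0,0,4,0,0,0],[3.8,0,0,4,0,0,0],[3.8,0.5,-2,2,0,0,4],[3.8,1,-4,0,0,0,4.5],[3.8,1,-4,0,0,0,4.5],[3.8,1,-4,0,0,0,4.5],[3.8,1,-4,0,0,0,4.5],[3.8,1,-4,0,0,0,4.5],[3.8,1,-4,0,0,0,4.5],[3.8,1,-4,0,0,0,4.5]]]'
python3 -c "
from h import *
s=manip.get_obs();print(s['joint_pos'].round(2),s['joint_velocities'].round(2))"
```

```text
clock: 7.0
position: [0.5796, 0.0154, 0.1581]
ee_rot: [0.327, 0.945, -0.0, 0.0]
ft_force: [-0.4, 0.2, 0.7]
grip_width: 0.48
grasp_force: 40.5
[ 0.58  0.41 -0.86  1.64  0.33  1.24  0.56] [ 0.47  0.14  0.03 -0.16  0.09  0.06  1.14]
```

```bash
python3 -m crank '[[[3.8,1,-4,0,0,0,3.6],[3.8,1,-4,0,0,0,3.6],[3.8,1,-4,0,0,0,3.6],[3.8,1,-4,0,0,0,3.6],[3.8,1,-4,0,0,0,3.6],[3.8,1,-4,-2,0,0,3.6],[3.8,0.8,-4,-2,0,0,3.6],[3.8,0,0,0,0,0,0],[3.8,0,0,0,0,0,0]]]'
python3 - <<'E'
from h import *
s=manip.get_obs();print(s['joint_pos'].round(2)); y=R.from_quat(s['ee_rot']).as_matrix()[:,1]; print(np.degrees(np.arctan2(y[1],y[0])))
im,d,p,W=snap("wrist","w3.png"); np.savez("w3.npz",im=im,d=d,W=W)
print(pix([[.6481,-.2635,.0115],[.5838,-.2482,.0115],[.5195,-.2331,.0115],[.4554,-.2179,.0115]],p,W).round(1).tolist())
E
```

```text
clock: 8.12
position: [0.6477, -0.2623, 0.118]
ee_rot: [0.114, 0.993, 0.001, 0.0]
ft_force: [0.2, -0.0, 0.5]
grip_width: 0.477
grasp_force: 40.5
[ 0.83  0.7  -0.78  1.34  0.49  1.3   1.37]
76.87601190513914
[[276.1, 205.7], [276.3, 108.7], [276.3, -3.6], [276.6, -133.1]]
```

View pics/w3.png

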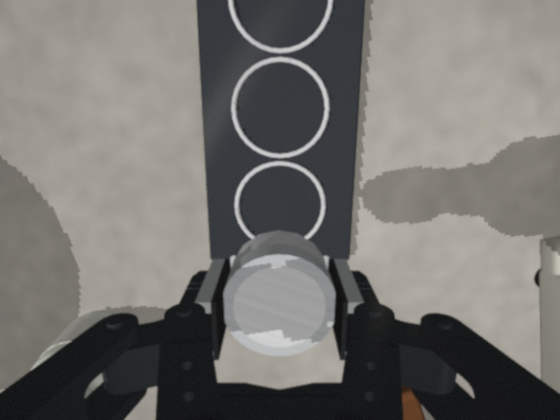

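The camera sees rings 1–3 at (280,203), (280,107) and (280,0), about 3–4 px from the prediction. The tin is held straight. I refine ring 1 from this picture.

```bash
python3 - <<'E'
from h import *
z=np.load("w3.npz"); p=eyes.camera_params("wrist"); W=z['W']; im=z['im']
g=cv2.cvtColor(im,cv2.COLOR_RGB2GRAY)
b=(g[0:262,215:350]>120).astype(np.uint8)
cs,h=cv2.findContours(b,cv2.RETR_LIST,cv2.CHAIN_APPROX_NONE)
for c in cs:
    if len(c)>150:
        (x,y),ax,a=cv2.fitEllipse(c); print(len(c),x+215,y,ax,plane([[x+215,y]],p,W,.0115)[0].round(4))
print(plane([[280,204]],p,W,.0115))
s=manip.get_obs()['position']; print(s, 'tin top in wrist', plane([[279,306]],p,W,s[2]-.0131+.036))
E
```

```text
424 278.6712303161621 206.97348022460938 (85.75501251220703, 91.66529846191406) [ 0.6494 -0.2619  0.0115]
256 279.64723205566406 107.2291259765625 (89.03372192382812, 92.04966735839844) [ 0.5834 -0.2459  0.0115]
282 279.69639587402344 107.01689910888672 (97.50342559814453, 100.80160522460938) [ 0.5833 -0.2458  0.0115]
286 279.9939651489258 -3.426136016845703 (100.43928527832031, 107.65966033935547) [ 0.5201 -0.231   0.0115]
[[ 0.64753523 -0.26053222  0.0115    ]]
[ 0.64796024 -0.26172513  0.11837428] tin top in wrist [[ 0.64931188 -0.26180714  0.14127428]]
```

```bash
python3 -m crank '[[[3.8,0,0.05,-3,0,0,0],[3.8,0,0,-3,0,0,0],[3.8,0,0,-2.5,0,0,0],[3.8,0,0,-1.2,0,0,0],[3.8,0,0,-0.7,0,0,0],[3.8,0,0,0,0,0,0],[3.8,0,0,0,0,0,0]]]'
```

```text
clock: 9.05
position: [0.648, -0.2628, 0.0141]
ee_rot: [0.114, 0.993, -0.0, 0.001]
ft_force: [0.2, 0.6, 0.5]
grip_width: 0.476
grasp_force: 40.6
```

```bash
python3 -m crank '[[[3.8,0,0,-0.1,0,0,0],[3.8,0,0,0,0,0,0],[4.6,0,0,0,0,0,0],[5.2,0,0,0,0,0,0],[6.2,0,0,0,0,0,0],[6.2,0,0,0,0,0,0],[6.2,0,0,2,0,0,0],[6.2,0,0,4,0,0,0],[6.2,0,0,5,0,0,0],[6.2,0,0,2,0,0,0],[6.2,0,0,0,0,0,0]]]'
python3 - <<'E'
from h import *
im,d,p,W=snap("wrist","w4.png"); print(pix([[.648,-.261,.036],[.648,-.261,.0115]],p,W)); s=manip.get_obs(); print(s['position'])
E
```

```text
clock: 10.42
position: [0.6485, -0.2628, 0.1448]
ee_rot: [0.114, 0.993, -0.0, 0.002]
ft_force: [-0.6, 0.4, -1.2]
grip_width: 0.726
grasp_force: 0.0
[[280.20119481 202.14594133]
 [280.12076382 193.49522868]]
[ 0.64761793 -0.26277823  0.14276795]
```

View pics/w4.png

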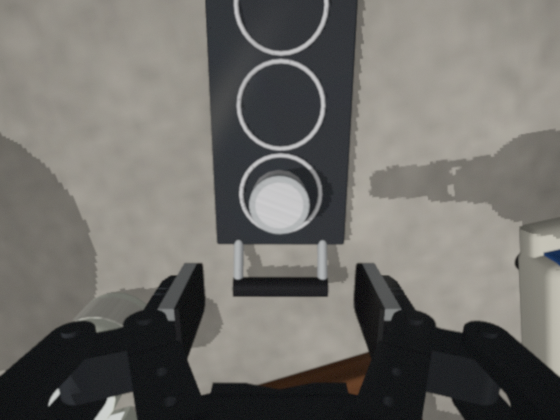

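The tin stands in ring 1, its top at (279,205) and about 2 mm off centre; the handle is at (280,287). Next is the crucible.

```bash
python3 -m crank '[[[6.2,-0.95,4,0,0,0,-4.7],[6.2,-0.95,4,0,0,0,-4.7],[6.2,-0.95,4,0,0,0,-4.7],[6.2,-0.95,4,0,0,0,-4.7],[6.2,-0.95,4,0,0,0,-4.7],[6.2,-0.95,4,0,0,0,-4.7],[6.2,-0.95,4,0,0,0,-4.7],[6.2,-0.95,4,0,0,0,-4.7],[6.2,-0.95,4,0,0,0,-4.7],[6.2,-0.95,4,0,0,0,-4.7],[6.2,-0.95,4,0,0,0,-4.7],[6.2,-0.95,4,0,0,0,-4.7],[6.2,-0.85,3.8,0,0,0,-4.5],[6.2,0,0,-3,0,0,0],[6.2,0,0,-2,0,0,0],[6.2,0,0,0,0,0,0],[6.2,0,0,0,0,0,0]]]'
python3 - <<'E'
from h import *
im,d,p,W=snap("wrist","w5.png"); s=manip.get_obs(); P=s['position']
y=R.from_quat(s['ee_rot']).as_matrix()[:,1]; print(P,s['joint_pos'].round(2),np.degrees(np.arctan2(y[1],y[0])))
print(pix([[.5255,.2545,.047],[P[0],P[1],.047],[.547,.187,.06]],p,W).round(1).tolist())
E
```

```text
clock: 12.6
position: [0.5255, 0.2548, 0.0927]
ee_rot: [0.602, 0.798, 0.0, 0.0]
ft_force: [-0.5, 0.5, 1.7]
grip_width: 0.723
grasp_force: 0.0
[0.52570813 0.25508473 0.09312418] [ 0.1   0.48 -0.79  1.7   0.37  1.12 -0.52] 15.925607192613295
[[275.9, 238.4], [276.6, 237.6], [279.8, 362.5]]
```

View pics/w5.png

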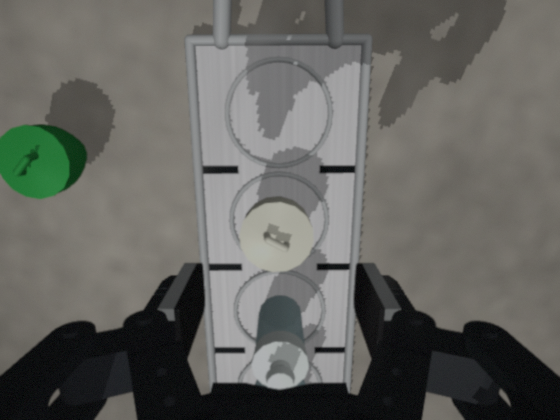

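The crucible lid at (277,235) and the bottle flange at (280,364) both match their predictions. Descend, grip and lift.

```bash
python3 -m crank '[[[6.2,0,0,-3,0,0,0],[6.2,0,0,-2.5,0,0,0],[6.2,0,0,-1.5,0,0,0],[6.2,0,0,-0.5,0,0,0],[6.2,0,0,0,0,0,0],[3.6,0,0,0,0,0,0],[3.6,0,0,0,0,0,0],[3.6,0,0,0,0,0,0],[3.6,0,0,0,0,0,0],[3.6,0,0,0,0,0,0],[3.6,0,0,0,0,0,0]]]' 40
```

```text
clock: 14.02
position: [0.5256, 0.2556, 0.0184]
ee_rot: [0.602, 0.798, 0.001, 0.0]
ft_force: [-1.9, 0.1, 6.2]
grip_width: 0.445
grasp_force: 39.9
```

```bash
python3 -m crank '[[[3.6,0,0,1.5,0,0,0],[3.6,0,0,3,0,0,0],[3.6,0,0,4,0,0,0],[3.6,0,0,4,0,0,0],[3.6,0.2,-2,2,0,0,4],[3.6,0.45,-4,0,0,0,4.7],[3.6,0.45,-4,0,0,0,4.7],[3.6,0.45,-4,0,0,0,4.7],[3.6,0.45,-4,0,0,0,4.7],[3.6,0.45,-4,0,0,0,4.7],[3.6,0.45,-4,0,0,0,4.7],[3.6,0.45,-4,0,0,0,4.7],[3.6,0.45,-4,0,0,0,4.7],[3.6,0.45,-4,0,0,0,4.7],[3.6,0.45,-4,0,0,0,4.7],[3.6,0.45,-4,0,0,0,4.7],[3.6,0.45,-4,0,0,0,4.7],[3.6,0,0,0,0,0,0],[3.6,0,0,0,0,0,0]]]'
```

```text
clock: 16.4
position: [0.5812, -0.2438, 0.163]
ee_rot: [0.119, 0.993, 0.0, 0.0]
ft_force: [0.2, 1.0, -0.7]
grip_width: 0.449
grasp_force: 40.3
```

```bash
python3 -m crank '[[[3.6,0.25,-0.2,-3.5,0,0,0.6],[3.6,0,0,-4,0,0,0],[3.6,0,0,-3,0,0,0],[3.6,0,0,-2,0,0,0],[3.6,0,0,-1.2,0,0,0],[3.6,0,0,-0.7,0,0,0],[3.6,0,0,0,0,0,0],[3.6,0,0,0,0,0,0],[3.6,0,0,0,0,0,0]]]'
```

```text
clock: 17.52
position: [0.5838, -0.2469, 0.0187]
ee_rot: [0.114, 0.994, -0.0, 0.0]
ft_force: [0.4, 0.5, 0.1]
grip_width: 0.45
grasp_force: 40.4
```

```bash
python3 -m crank '[[[3.6,0,0,-0.05,0,0,0],[3.6,0,0,0,0,0,0],[4.4,0,0,0,0,0,0],[5,0,0,0,0,0,0],[6,0,0,0,0,0,0],[6,0,0,0,0,0,0],[6,0,0,2,0,0,0],[6,0,0,4,0,0,0],[6,0,0,5,0,0,0],[6,0,0,1.5,0,0,0],[6,0,0,0,0,0,0]]]'
python3 - <<'E'
from h import *
im,d,p,W=snap("wrist","w6.png"); s=manip.get_obs(); print(s['position']); print(pix([[.5836,-.2462,.047]],p,W))
E
```

```text
clock: 18.9
position: [0.5842, -0.247, 0.1445]
ee_rot: [0.114, 0.994, -0.001, 0.001]
ft_force: [-0.3, -0.9, -1.0]
grip_width: 0.703
grasp_force: 0.0
[ 0.5834175  -0.24681944  0.1428478 ]
[[278.70566138 206.99584896]]
```

View pics/w6.png

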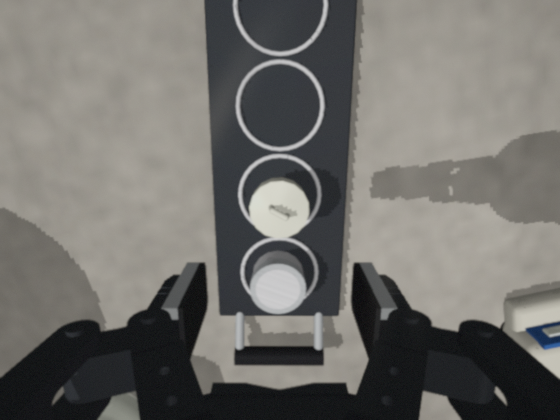

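```bash
python3 -m crank '[[[6,-0.33,3.95,0,0,0,-5.5],[6,-0.33,3.95,0,0,0,-5.5],[6,-0.33,3.95,0,0,0,-5.5],[6,-0.33,3.95,0,0,0,-5.5],[6,-0.33,3.95,0,0,0,-5.5],[6,-0.33,3.95,0,0,0,-5.5],[6,-0.33,3.95,0,0,0,-5.5],[6,-0.33,3.95,0,0,0,-5.5],[6,-0.33,3.95,0,0,0,-5.5],[6,-0.33,3.95,0,0,0,-5.5],[6,-0.35,3.85,0,0,0,-5.5],[6,0,0,-1,0,0,0],[6,0,0,0,0,0,0],[6,0,0,0,0,0,0]]]'
python3 - <<'E'
from h import *
im,d,p,W=snap("wrist","w7.png"); s=manip.get_obs(); P=s['position']
y=R.from_quat(s['ee_rot']).as_matrix()[:,1]; print(P,s['joint_pos'].round(2),np.degrees(np.arctan2(y[1],y[0])))
print(pix([[.547,.187,.06],[P[0],P[1],.06],[.5637,.1245,.084]],p,W).round(1).tolist())
E
```

```text
clock: 20.7
position: [0.5472, 0.1853, 0.1323]
ee_rot: [0.599, 0.801, -0.001, -0.0]
ft_force: [-1.3, 0.4, -0.0]
grip_width: 0.702
grasp_force: 0.0
[0.54737138 0.18544895 0.13259914] [ 0.23  0.41 -0.78  1.68  0.31  1.18 -0.34] 16.38568265216044
[[277.1, 219.6], [277.0, 222.1], [274.3, 333.7]]
```

View pics/w7.png

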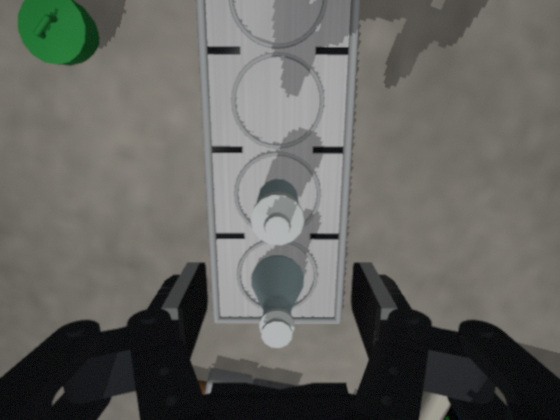

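The crucible is good in ring 2, its lid at (279,208). The bottle flange is at (277,220), 1.5 mm along from the TCP. The flask stopper at (277,330) is slightly right of its prediction.

```bash
python3 -m crank '[[[6,0,0.15,-4,0,0,-0.3],[6,0,0,-3,0,0,0],[6,0,0,-2.5,0,0,0],[6,0,0,-1.2,0,0,0],[6,0,0,-0.4,0,0,0],[6,0,0,0,0,0,0],[4,0,0,0,0,0,0],[2.6,0,0,0,0,0,0],[2.6,0,0,0,0,0,0],[2.6,0,0,0,0,0,0],[2.6,0,0,0,0,0,0],[2.6,0,0,0,0,0,0],[2.6,0,0,0,0,0,0]]]' 40
```

```text
clock: 22.38
position: [0.5474, 0.1884, 0.0224]
ee_rot: [0.601, 0.8, 0.0, 0.0]
ft_force: [-1.3, -1.7, 6.7]
grip_width: 0.347
grasp_force: 38.9
```

```bash
python3 -m crank '[[[2.6,0,0,1.5,0,0,0],[2.6,0,0,3,0,0,0],[2.6,0,0,4,0,0,0],[2.6,0,0,4,0,0,0],[2.6,-0.1,-2,2,0,0,4],[2.6,-0.27,-4,0,0,0,5.7],[2.6,-0.27,-4,0,0,0,5.7],[2.6,-0.27,-4,0,0,0,5.7],[2.6,-0.27,-4,0,0,0,5.7],[2.6,-0.27,-4,0,0,0,5.7],[2.6,-0.27,-4,0,0,0,5.7],[2.6,-0.27,-4,0,0,0,5.7],[2.6,-0.27,-4,0,0,0,5.7],[2.6,-0.27,-4,0,0,0,5.7],[2.6,-0.27,-4,0,0,0,5.7],[2.6,0,0,0,0,0,0],[2.6,0,0,0,0,0,0],[2.6,0,0,0,0,0,0]]]'
```

```text
clock: 24.62
position: [0.5194, -0.2303, 0.1672]
ee_rot: [0.111, 0.994, 0.0, 0.0]
ft_force: [-0.4, -0.5, 0.1]
grip_width: 0.351
grasp_force: 39.6
```

```bash
python3 -m crank '[[[2.6,0,-0.1,-3.5,0,0,0],[2.6,0,0,-4,0,0,0],[2.6,0,0,-3,0,0,0],[2.6,0,0,-2,0,0,0],[2.6,0,0,-1.2,0,0,0],[2.6,0,0,-0.7,0,0,0],[2.6,0,0,0,0,0,0],[2.6,0,0,0,0,0,0],[2.6,0,0,0,0,0,0]]]'
```

```text
clock: 25.75
position: [0.5193, -0.2329, 0.0234]
ee_rot: [0.112, 0.994, -0.0, 0.0]
ft_force: [0.3, -0.6, -0.7]
grip_width: 0.345
grasp_force: 39.4
```

```bash
python3 -m crank '[[[2.6,0,0,-0.1,0,0,0],[2.6,0,0,0,0,0,0],[3.4,0,0,0,0,0,0],[4.2,0,0,0,0,0,0],[5.2,0,0,0,0,0,0],[5.2,0,0,0,0,0,0],[5.2,0,0,2,0,0,0],[5.2,0,0,4,0,0,0],[5.2,0,0,5,0,0,0],[5.2,0,0,2,0,0,0],[5.2,0,0,0,0,0,0]]]'
python3 - <<'E'
from h import *
im,d,p,W=snap("wrist","w8.png"); s=manip.get_obs(); print(s['position']); print(pix([[.5195,-.2312,.06]],p,W))
E
```

```text
clock: 27.12
position: [0.5199, -0.233, 0.1539]
ee_rot: [0.112, 0.994, -0.001, 0.001]
ft_force: [0.4, 0.3, -0.4]
grip_width: 0.604
grasp_force: 0.0
[ 0.51904657 -0.23287759  0.15219536]
[[280.3698924  208.38504926]]
```

View pics/w8.png

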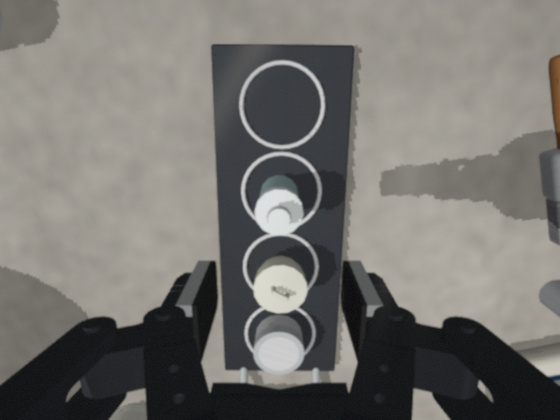

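```bash
python3 -m crank '[[[5.2,0.51,3.98,0,0,0,-6.8],[5.2,0.51,3.98,0,0,0,-6.8],[5.2,0.51,3.98,0,0,0,-6.8],[5.2,0.51,3.98,0,0,0,-6.8],[5.2,0.51,3.98,0,0,0,-6.8],[5.2,0.51,3.98,0,0,0,-6.8],[5.2,0.51,3.98,0,0,0,-6.8],[5.2,0.51,3.98,0,0,0,-6.8],[5.2,0.51,3.98,0,0,0,-6.8],[5.2,0,0,0,0,0,0],[5.2,0,0,0,0,0,0],[5.2,0,0,0,0,0,0]]]'
python3 - <<'E'
from h import *
im,d,p,W=snap("wrist","w9.png"); s=manip.get_obs(); P=s['position']
y=R.from_quat(s['ee_rot']).as_matrix()[:,1]; print(P,s['joint_pos'].round(2),np.degrees(np.arctan2(y[1],y[0])))
print(pix([[.565,.1265,.084],[P[0],P[1],.084]],p,W).round(1).tolist())
E
```

```text
clock: 28.68
position: [0.5649, 0.1239, 0.1512]
ee_rot: [0.603, 0.798, -0.001, -0.0]
ft_force: [-0.5, 0.0, 0.3]
grip_width: 0.608
grasp_force: 0.0
[0.56496333 0.12403586 0.15141187] [ 0.32  0.39 -0.76  1.66  0.28  1.21 -0.22] 15.894352641578292
[[277.9, 221.1], [276.7, 224.8]]
```

View pics/w9.png

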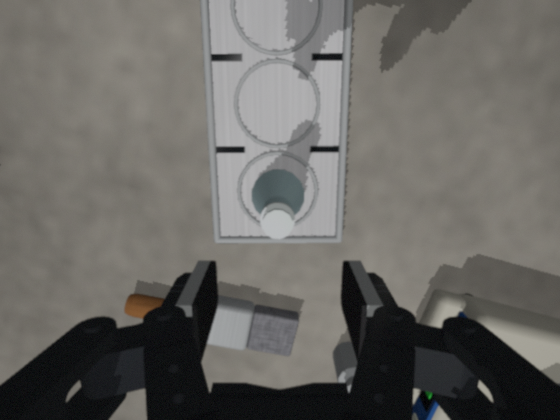

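The bottle is good in ring 3, its flange at (279,210). The flask stopper at (277,221) is about 2 mm further along than the TCP.

```bash
python3 -m crank '[[[5.2,0,0.15,-4,0,0,0],[5.2,0,0,-3,0,0,0],[5.2,0,0,-2.5,0,0,0],[5.2,0,0,-1.2,0,0,0],[5.2,0,0,0,0,0,0],[4,0,0,0,0,0,0],[3,0,0,0,0,0,0],[2.4,0,0,0,0,0,0],[1.5,0,0,0,0,0,0],[1.5,0,0,0,0,0,0],[1.5,0,0,0,0,0,0],[1.5,0,0,0,0,0,0],[1.5,0,0,0,0,0,0]]]' 30
```

```text
clock: 30.35
position: [0.5654, 0.127, 0.0457]
ee_rot: [0.602, 0.798, 0.0, 0.0]
ft_force: [-1.1, -1.0, 5.8]
grip_width: 0.253
grasp_force: 28.9
```

```bash
python3 - <<'E'
from h import *
im,d,p,W=snap("wrist"); np.savez("a.npz",im=im,d=d)
E
python3 -m crank '[[[1.5,0,0,0.4,0,0,0],[1.5,0,0,0.4,0,0,0],[1.5,0,0,0,0,0,0],[1.5,0,0,0,0,0,0]]]'
python3 - <<'E'
from h import *
im,d,p,W=snap("wrist"); s=manip.get_obs(); P=s['position']
a=np.load("a.npz"); 
u,v=pix([[P[0],P[1],P[2]+.039]],p,W)[0].round().astype(int); print(u,v)
df=np.abs(im.astype(int)-a['im']).sum(2)
print("stopper change",df[v-12:v+12,u-12:u+12].mean(),"scene change",df[50:150,220:330].mean(), "depth",np.median(a['d'][v-5:v+5,u-5:u+5]),np.median(d[v-5:v+5,u-5:u+5]))
E
```

```text
clock: 30.9
position: [0.5649, 0.1269, 0.0527]
ee_rot: [0.602, 0.798, -0.0, -0.0]
ft_force: [-0.4, 0.4, -1.2]
grip_width: 0.251
grasp_force: 28.3
274 331
stopper change 3.435763888888889 scene change 22.00918181818182 depth 0.12019448 0.120282404
```

The flask rises with the gripper: the stopper is unchanged in the image while the background shifts. Carry it to ring 4.

```bash
python3 -m crank '[[[1.5,0,0,2,0,0,0],[1.5,0,0,4,0,0,0],[1.5,0,0,4,0,0,0],[1.5,0,0,2,0,0,0],[1.5,-0.6,-1.9,0,0,0,4],[1.5,-1.2,-3.8,0,0,0,6.5],[1.5,-1.2,-3.8,0,0,0,6.5],[1.5,-1.2,-3.8,0,0,0,6.5],[1.5,-1.2,-3.8,0,0,0,6.5],[1.5,-1.2,-3.8,0,0,0,6.5],[1.5,-1.2,-3.8,0,0,0,6.5],[1.5,-1.2,-3.8,0,0,0,6.5],[1.5,-1.2,-3.8,0,0,0,6.5],[1.5,-0.7,-1.9,0,0,0,5],[1.5,0,0,0,0,0,0],[1.5,0,0,0,0,0,0],[1.5,0,0,0,0,0,0]]]'
```

```text
clock: 33.08
position: [0.4564, -0.2138, 0.1729]
ee_rot: [0.113, 0.994, 0.0, 0.0]
ft_force: [-0.6, -0.1, -1.1]
grip_width: 0.251
grasp_force: 28.4
```

```bash
python3 -m crank '[[[1.5,-0.1,-0.15,-3.5,0,0,0],[1.5,0,0,-3.5,0,0,0],[1.5,0,0,-2.5,0,0,0],[1.5,0,0,-1.6,0,0,0],[1.5,0,0,-0.9,0,0,0],[1.5,0,0,-0.5,0,0,0],[1.5,0,0,-0.1,0,0,0],[1.5,0,0,0,0,0,0],[1.5,0,0,0,0,0,0]]]'
```

```text
clock: 34.2
position: [0.4552, -0.2167, 0.0473]
ee_rot: [0.114, 0.994, -0.0, 0.0]
ft_force: [-0.5, -0.5, 0.7]
grip_width: 0.25
grasp_force: 28.4
```

```bash
python3 -m crank '[[[1.5,0,0,-0.1,0,0,0],[1.5,0,0,-0.05,0,0,0],[1.5,0,0,0,0,0,0]]]'
```

```text
clock: 34.58
position: [0.4551, -0.2166, 0.0457]
ee_rot: [0.113, 0.994, -0.0, 0.0]
ft_force: [-1.3, 0.8, 5.4]
grip_width: 0.256
grasp_force: 29.5
```

Floor contact shows as 5 N. Release, rise, and look.

```bash
python3 -m crank '[[[2.4,0,0,0,0,0,0],[3.2,0,0,0,0,0,0],[4.2,0,0,0,0,0,0],[5,0,0,0,0,0,0],[5,0,0,0,0,0,0],[5,0,0,2,0,0,0],[5,0,0,4,0,0,0],[5,0,0,5,0,0,0],[5,0,0,3,0,0,0],[5,0.5,4,0,0,0,0],[5,0.5,5,0,0,0,0],[5,0.5,5,0,0,0,0],[5,0.5,5,0,0,0,0],[5,0.5,5,0,0,0,0],[5,0,0,0,0,0,0],[5,0,0,0,0,0,0]]]'
python3 - <<'E'
from h import *
im,d,p,W=snap("top"); ims,_,_,_=snap("scene")
a=cv2.resize(im[70:260,340:460],None,fx=3,fy=3,interpolation=cv2.INTER_CUBIC); b=cv2.resize(ims[210:350,150:270],None,fx=3.5,fy=3.5,interpolation=cv2.INTER_CUBIC)
h=max(a.shape[0],b.shape[0]); c=np.zeros((h,a.shape[1]+b.shape[1],3),np.uint8); c[:a.shape[0],:a.shape[1]]=a; c[:b.shape[0],a.shape[1]:]=b
cv2.imwrite("pics/fin.png",c[:,:,::-1]); s=manip.get_obs(); print(s['position'],s['grip_width'],s['joint_velocities'].round(3))
E
```

```text
clock: 36.58
position: [0.4799, 0.0228, 0.1852]
ee_rot: [0.113, 0.994, -0.0, -0.0]
ft_force: [0.9, -1.1, 0.9]
grip_width: 0.586
grasp_force: 0.0
[0.47992339 0.02199116 0.18516481] 0.5858481805459437 [ 0.004  0.001  0.    -0.001 -0.001 -0.    -0.003]
```

View pics/fin.png

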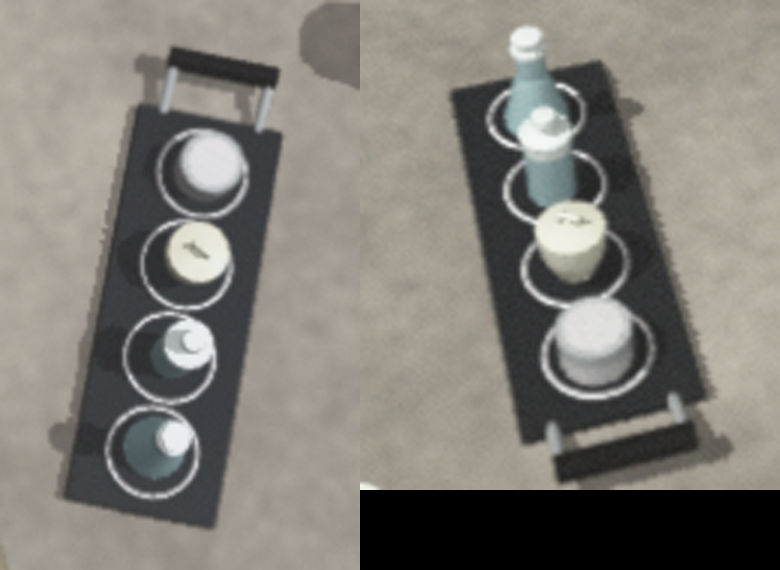

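The picture shows all four vessels upright inside their rings, in the order tin, crucible, bottle, flask from the carrier's handle. The gripper is clear and still.

```bash
python3 -c "
from workcell import job
print(job.hand_in())"
```

```text
the job is handed in; nothing more can be done
None
```

I moved all four vessels to the carrier in their original order (tin, crucible, bottle, flask from the handle), and the last picture shows each upright in its ring; I handed the job in at about 37 s, and no verdict was returned.

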